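# Unlock the medicine box and hold its lid ajar

## Robot

A 7-joint arm with a two-finger parallel gripper is mounted at the origin on a cart in front of the work surface, level with it; the furniture and walls round the work are solid. World frame = base frame: x ahead of the robot, y to its left, z up, the work surface at z = 0. Lengths are in m, angles in rad, forces in N, time in s.
With the tool pointing down it reaches from about 0.425 to 0.875 m from the base axis. Payload 4.7 kg.
Tool frame: the origin (TCP) lies at the very end of the fingers, on their centre line; the grasp point (between the pads) lies 19 mm behind it (grip_point_offset is the distance from the TCP to the grasp point, in m); x points along the fingers, z is the direction in which the jaws open and shut, and the axes are right-handed (so a half turn about x gives the same grasp; the last joint's range is limited). The gripper opens to 87 mm and grips with 3 to 60 N. Pads are 19 mm wide; open, the fingers measure 117 mm over their backs; the gripper's body (75 mm by 190 mm) begins 51 mm behind the grasp point.
Start: joints at [1.133, 0.321, -0.07, 1.45, 0.023, 1.371, -0.057], TCP at [0.284, -0.585, 0.223] pointing down, gripper open.
Joint ranges: [-2.86, 2.86], [-0.3, 2.09], [-1.38, 1.24], [0.06, 2.45], [-1.56, 4.7], [0.09, 2.05], [-2.69, 2.69]. Speed limits (rad/s): [2.57, 2.57, 3.14, 3.14, 3.14, 3.14, 3.14].

## Interface

Orientations are given as a rotation vector (axis times angle).
In Python, from bench import get_state, get_image, calibration, close_job, grip_point_offset gives the robot as it stands.
- The arm moves only by the tool play_rows, never from a script. Its argument "targets" is a list of rows, each an object with "claw": the closure, from 0 (fully open) to 1 (shut); "linear": the shift along the tool's x, y, z as a fraction of full scale, a list of three; "rotation": the turn, a rotation vector about the tool's x, y, z as a fraction of full scale, a list of three. In form: [{"claw": claw, "linear": [x, y, z], "rotation": [wx, wy, wz]}, ...]. A call has 1 to 10 rows; each row shifts and turns the pose as measured when the row begins, along the tool's axes as they then stand; what a row does not reach is not made up. Full scale, the value 1, is 2.5 cm for a shift and 90 degrees for a turn. A row lasts 1/12 s, in which the tool goes at most 41.7 mm and 7.16 degrees, less where a joint would pass 70% of its speed; a pose out of reach is approached as far as the arm can. A call with a number of a shift or a turn outside -1 to 1 is refused whole. A call with a gripper value outside its range is refused whole. The fingers move at their own pace and stop on an object; "newtons" is the grip in N (left out, the last holds). Time passes only in rows, so rows that do not move let the fingers close. It gives the time, the measured TCP pose, the force and the opening at its end, in the units of the state.
- get_state(): the state, without advancing time (a new reading comes with each control period).
- get_image(name): name is "scene" or "top" or "wrist"; returns the picture (420x560x3 uint8, blue, green, red); there is no depth.
- calibration(name): a dict with "fx", "fy", "cx", "cy" (pixels), "rvec" (rotation vector, rad) and "tvec" (3), from world to camera coordinates, as OpenCV has them; the wrist camera has in their place "hand_eye" (4x4, takes a point from camera to tool coordinates, whose origin is the TCP and whose axes are the tool frame's). Camera axes: x right, y down, z forward; pixel columns grow to the right and rows downward; lengths in m; the calibration is good to about 2 mm. A picture is of the moment at which its call begins: read the wrist's pose just before it. calibration takes no time and is no camera call.
- close_job(): hands the job in, once; it reports no verdict.
The state is a dict: "time": time; "joint_positions": joint angles; "qd": joint speeds; "joint_torque": joint torques, N m; "position": TCP position; "tool_rot": TCP orientation; "ft_force": force on the tool from outside, world axes, zero at the start; "torque": the same for the moment, N m; "grip_width": opening from 0.0 (shut) to 1.0 (fully open).
Only numpy, scipy, OpenCV 4.12 (cv2) and the standard library are available. Lean on these libraries where they do the work, as an engineer would, in place of code of your own. Each camera call takes 0.05 s, during which the arm holds its last target. There are 200 camera calls.

## Task

I need something out of the locked white medicine box: take its key, the one with the wide oblong head, out of the wooden key block and push it all the way home into the lock on the box's front ledge (the pins inside are sticky, so push firmly and rock it a little). Then turn it a quarter turn clockwise, which raises the front edge of the lid; the lock springs shut when let go, so finish while still gripping the key and holding it turned, with the lid ajar. Leave the round-headed key in the block and do not knock the glass, egg timer or tea box.

Things in the scene. Friction and masses are not known exactly. Their poses are not given: they have to be found in the camera images.
- medicine_box: White steel box, 158 deep (x) x 180 wide (y) x 85 high, fixed, yaw up to 0.3 rad either way. Origin on the worktop under the lock's axis, 40 mm behind the front panel, mid-width; own x points from the front panel to the back, z up. On top: a fixed ledge (x -40 to +32 mm) with the lock, and behind it the hinged lid.
- keyhole (a point): Middle of the keyhole on the upper face (height 88) of the steel lock plate, 36 (x) x 44 (y) mm; axes as the box. The hole goes straight down: a 9.2 mm square bore crossed by a slot 7.2 wide (x) and 24.8 long (along the box's y), upper edges bevelled 2 mm, plate 8 thick. Fully home, the key's tip is 28 mm below this point, on a solid floor.
- lock_core (a joint): Turn of the lock's core (rad): 0 at rest, grows clockwise seen from above, to a stop at 1.62; a spring drives it back (0.03 N m at 0, 0.1 at a quarter turn); the key has 0.1 rad of play in it. It turns only while the key's tip is 24 mm or more below the keyhole. Two pairs of sticky sprung pins pinch the bit when the tip is 18 to 25 mm down: about 10 N of push, less if the key is rocked.
- box_lid (a joint): Opening of the lid (rad), hinged along the box's back edge; 0 shut. A cam on the core raises it in proportion to the core's turn: 0.13 rad (front edge up 11 mm) at a quarter turn. It falls shut as the core springs back.
- oblong_key: The box's key, 30 to 65 g, standing head up in one of the block's two slots (either), perhaps a few degrees off. Origin at the tip of its stem, own z up to the head. Stem 7 mm round, tip rounded. Bit 22 wide (along own y), 5 thick (x), from 5 to 15 mm above the tip, alike on both sides, so it fits either way round.
- key_head (a point): Middle of the oblong key's head, on its axis, 60 mm above its tip; axes as the key. The head is grey plastic with a dark panel, rectangular with rounded corners: 36 wide (y) x 9 thick (x) x 28 high. Pinch it across the 9 mm.
- round_key: Another key, not for this box: the same size but with a round head 28 mm across (9 mm thick, middle 60 mm above the tip); stands in the other slot. Leave it there.
- key_block: Light wooden block, 50 (x) x 120 (y) x 40 high, fixed, yaw up to 0.3 rad either way; origin at the centre of its underside. Two slots along its y, centred 32 mm either side of the middle, hold the two keys; a key stands with its tip 11 mm above the worktop (29 mm below the block's top). Lift straight up.
- water_glass: Small glass tumbler, 48 mm across, 61 high, behind the box; origin at the centre of its underside.
- egg_timer: Round egg timer, 63 mm across, 58 high, behind the key block; origin at the centre of its underside.
- tea_box: Carton of tea, 112 x 65 x 87 mm, farther back; origin at the centre of its underside.
There are look-alikes about, which are no part of the job. What is shaped like the oblong_key but pink or red is not meant.

How it is judged:
On the way, in this order (a step that is already met when the one before it is completed fails the run):
1. the oblong key is lifted clear of the block (z of oblong_key in the frame of key_block above 0.045 m), for 0.1 s.
2. the key is fully home in the lock, not yet turned (horizontal distance between oblong_key and keyhole below 0.004 m and z of oblong_key in the frame of keyhole below -0.025 m and value of joint lock_core below 0.4 rad), for 0.1 s.
At the end, for the whole second after the job is handed in: The oblong key is in the lock (tip more than 22.5 mm below the keyhole's mouth, within 4 mm of its axis, within 0.15 rad of upright), gripped by the fingers with more than 2 N, and holds the core turned more than 1.25 rad (72 degrees) with the lid raised more than 0.09 rad, through the last second (value of joint lock_core above 1.25 rad and value of joint box_lid above 0.09 rad and horizontal distance between oblong_key and keyhole below 0.004 m and z of oblong_key in the frame of keyhole below -0.0225 m and angle between oblong_key's own z axis and vertical below 0.15 rad and contact force between the fingers and oblong_key above 2 N); the arm keeps its last pose, push and grip.
It fails at once if the round-headed key is pulled from its slot or pushed about (distance of round_key from where it was at the start of the episode above 0.015 m).
It fails at once if the glass is knocked (distance of water_glass from where it was at the start of the episode above 0.03 m).
It fails at once if the egg timer is knocked (distance of egg_timer from where it was at the start of the episode above 0.03 m).
It fails at once if the tea box is knocked (distance of tea_box from where it was at the start of the episode above 0.03 m).
It also fails if it takes over 51 s, if anything falls off the work surface, if the arm or the gripper's body presses on something with over 40 N, if the wrist force passes 120 N, or if a joint passes its speed limit or range.

## Working session

There is one attempt and no reset: what is moved stays moved. The work goes in short steps, Python scripts to look and compute and a tool call to move; the robot and the scene stay as the last step left them, time stands still between calls to the robot, and variables do not carry over. Pictures are saved under pics/ and viewed, about 8 in all and at most 12, crops included, and the job is handed in when it is done.

Besides the shell and the picture viewer there is one more tool, called after ">>>" as name(argument=value, ...) on one line, values as JSON. play_rows: Moves the arm, as the interface text tells. Shift numbers are shares of 2.5 cm and turn numbers shares of 90 degrees, none past 1 either way. Its arguments: {"type":"object","properties":{"targets":{"type":"array"},"newtons":{"type":"number"}},"required":["targets"]}

```bash
mkdir -p pics; cat > h.py <<'E'
import numpy as np, cv2
from scipy.spatial.transform import Rotation as R
from bench import *
def snap(n,f):
    s=get_state(); im=get_image(n); cv2.imwrite('pics/'+f,im); return s,im
def proj(n,P,s=None):
    c=calibration(n); K=np.array([[c['fx'],0,c['cx']],[0,c['fy'],c['cy']],[0,0,1.]])
    P=np.atleast_2d(np.array(P,float))
    if n=='wrist':
        s=s or get_state(); T=np.eye(4);T[:3,:3]=R.from_rotvec(s['tool_rot']).as_matrix();T[:3,3]=s['position']
        W=np.linalg.inv(T@np.array(c['hand_eye'])); q=P@W[:3,:3].T+W[:3,3]
    else: q=P@cv2.Rodrigues(np.array(c['rvec'],float))[0].T+np.array(c['tvec']).ravel()
    return np.c_[K[0,0]*q[:,0]/q[:,2]+K[0,2],K[1,1]*q[:,1]/q[:,2]+K[1,2]]
def ray(n,px,z,s=None):
    """world points on plane(s) z for pixels"""
    c=calibration(n); px=np.atleast_2d(np.array(px,float))
    d=np.c_[(px[:,0]-c['cx'])/c['fx'],(px[:,1]-c['cy'])/c['fy'],np.ones(len(px))]
    if n=='wrist':
        s=s or get_state(); T=np.eye(4);T[:3,:3]=R.from_rotvec(s['tool_rot']).as_matrix();T[:3,3]=s['position']
        M=T@np.array(c['hand_eye']); A=M[:3,:3];o=M[:3,3]
    else:
        A=cv2.Rodrigues(np.array(c['rvec'],float))[0].T; o=-A@np.array(c['tvec']).ravel()
    w=d@A.T; z=np.broadcast_to(z,len(px)); return o+w*((z-o[2])/w[:,2])[:,None]
E
python3 - <<'E'
from h import *
s,a=snap('scene','scene1.png');_,b=snap('top','top1.png')
print(s['position'],R.from_rotvec(s['tool_rot']).as_matrix().round(3),s['ft_force'],s['grip_width'],grip_point_offset)
for n in('scene','top','wrist'):print(calibration(n))
E
```

```text
[ 0.28346955 -0.58432114  0.22147344] [[-0.001  0.9    0.437]
 [ 0.002  0.437 -0.9  ]
 [-1.    -0.    -0.002]] [1.10435245 0.78975459 0.14651796] 1.000283547100018 0.0187
{'fx': 457.6010955867719, 'fy': 457.6010955867719, 'cx': 281.9194095357167, 'cy': 208.68860622225222, 'rvec': array([ 0.62535943, -2.30397031,  1.51398324]), 'tvec': array([0.54647177, 0.1925043 , 0.63853288])}
{'fx': 407.5713332259591, 'fy': 407.5713332259591, 'cx': 278.30490071904615, 'cy': 205.61800652855044, 'rvec': array([ 2.15054268, -2.09794091,  0.16926156]), 'tvec': array([0.05542464, 0.62275184, 0.91632392])}
{'fx': 365.938404762681, 'fy': 365.938404762681, 'cx': 281.3660832961639, 'cy': 210.2959475895781, 'hand_eye': array([[ 1.47650686e-06, -2.94451850e-01,  9.55666316e-01,
        -1.62524091e-01],
       [ 6.96869718e-04, -9.55666084e-01, -2.94451780e-01,
         8.15632078e-02],
       [ 9.99999757e-01,  6.66409677e-04,  2.03783530e-04,
         1.07479513e-03],
       [ 0.00000000e+00,  0.00000000e+00,  0.00000000e+00,
         1.00000000e+00]])}
```

View pics/top1.png

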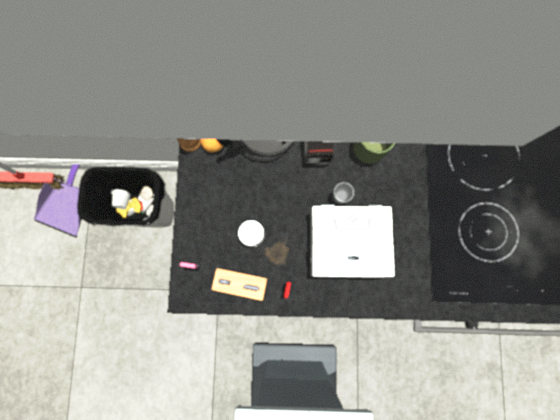

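View pics/scene1.png

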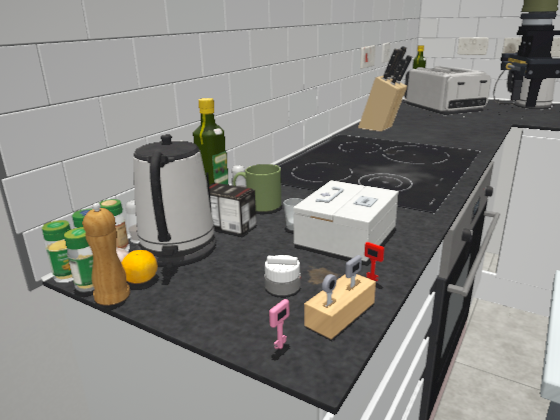

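The top view shows the block around (240,285), with the round key at (225,282) and the oblong one at (251,288). The box is around (352,241), with its keyhole near (353,258). In the scene view the oblong head is at (355,268), on the box side of the block. The pink and red copies are to be ignored.

```bash
python3 - <<'E'
from h import *
a=cv2.imread('pics/top1.png'); 
hsv=cv2.cvtColor(a,cv2.COLOR_BGR2HSV)
def rect(m,roi):
    mm=np.zeros_like(m);x0,y0,x1,y1=roi;mm[y0:y1,x0:x1]=m[y0:y1,x0:x1]
    c=max(cv2.findContours(mm,cv2.RETR_EXTERNAL,cv2.CHAIN_APPROX_NONE)[0],key=cv2.contourArea)
    r=cv2.minAreaRect(c);return cv2.boxPoints(r)
b=rect(cv2.inRange(hsv,(8,60,100),(30,255,255)),(205,260,275,305))
w=rect(cv2.inRange(a,(150,150,150),(255,255,255)),(305,195,405,285))
for n,p,z in(('block',b,.04),('box',w,.085)):
    W=ray('top',p,z);print(n,p.round(1).tolist(),W.round(4).tolist(),W.mean(0).round(4))
    e=np.roll(W,-1,0)-W;print(np.linalg.norm(e,axis=1),np.arctan2(e[:,1],e[:,0]))
print(ray('top',[[251,288],[225,282],[353,258],[251,233]],[.085,.085,.088,.05]).round(4))
print(ray('scene',[[354,268],[329,289]],[.071,.071]).round(4))
T=cv2.resize(a[200:310,205:405],None,fx=4,fy=4,interpolation=cv2.INTER_CUBIC);cv2.imwrite('pics/top1c.png',T)
E
```

```text
block [[209.60000610351562, 290.6000061035156], [214.6999969482422, 266.20001220703125], [268.1000061035156, 277.29998779296875], [263.0, 301.70001220703125]] [[0.4182, 0.2264, 0.04], [0.4749, 0.2175, 0.04], [0.4525, 0.0907, 0.04], [0.3964, 0.1007, 0.04]] [0.4355 0.1588 0.04  ]
[0.05736514 0.12882388 0.05700373 0.12753815] [-0.15474173 -1.74575321  2.96441416  1.39858237]
box [[312.0, 204.0], [394.0, 204.0], [394.0, 277.0], [312.0, 277.0]] [[0.6215, -0.0072, 0.085], [0.6259, -0.1956, 0.085], [0.4604, -0.1918, 0.085], [0.4557, -0.0092, 0.085]] [ 0.5409 -0.1009  0.085 ]
[0.18837229 0.16553445 0.18266407 0.16576088] [-1.54714617  3.11863394  1.59660395  0.01156056]
[[ 0.4281  0.1264  0.085 ]
 [ 0.4397  0.185   0.085 ]
 [ 0.5001 -0.1003  0.088 ]
 [ 0.5547  0.1338  0.05  ]]
[[0.4267 0.1301 0.071 ]
 [0.4348 0.2027 0.071 ]]
```

View pics/top1c.png

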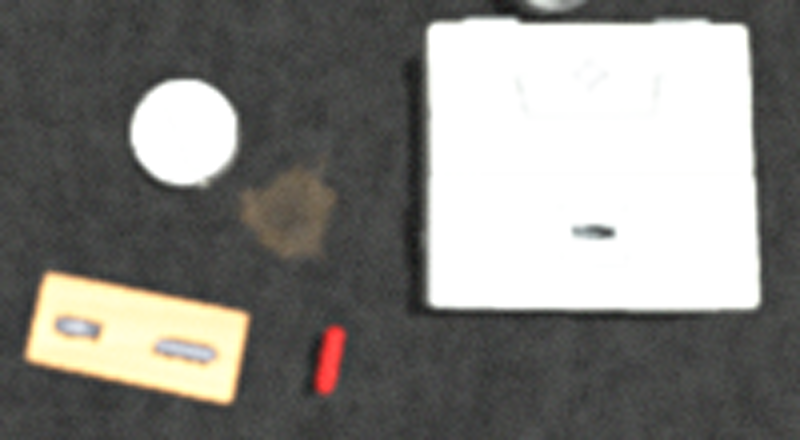

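The crop confirms it: the oblong key, the wider head, is at crop (185,350), which is about (0.430, 0.1275) in the world. The block yaw is about -0.17, and the keyhole at crop (593,231) is about (0.500, -0.100). I'm starting to move.

>>> play_rows(targets=[{"claw":0,"linear":[0,1,-0.5],"rotation":[0,0,0]},{"claw":0,"linear":[0,1,-0.5],"rotation":[0,0,0]},{"claw":0,"linear":[0,1,-0.5],"rotation":[0,0,0]},{"claw":0,"linear":[0,1,-0.5],"rotation":[0,0,0]},{"claw":0,"linear":[0,1,-0.5],"rotation":[0,0,0]},{"claw":0,"linear":[0,1,-0.5],"rotation":[0,0,0]},{"claw":0,"linear":[0,1,-0.5],"rotation":[0,0,0]},{"claw":0,"linear":[0,1,-0.5],"rotation":[0,0,0]},{"claw":0,"linear":[0,1,-0.5],"rotation":[0,0,0]},{"claw":0,"linear":[0,1,-0.5],"rotation":[0,0,0]}])

```text
time: 0.93
position: [0.4515, -0.36, 0.2141]
tool_rot: [0.884, 1.397, -0.887]
ft_force: [1.0, -0.4, 0.0]
grip_width: 0.999
```

>>> play_rows(targets=[{"claw":0,"linear":[0,0.44,-1],"rotation":[0,0,0]},{"claw":0,"linear":[0,0.44,-1],"rotation":[0,0,0]},{"claw":0,"linear":[0,0.44,-1],"rotation":[0,0,0]},{"claw":0,"linear":[0,0.44,-1],"rotation":[0,0,0]},{"claw":0,"linear":[0,0.44,-1],"rotation":[0,0,0]},{"claw":0,"linear":[0,0.44,-1],"rotation":[0,0,0]},{"claw":0,"linear":[0,0.44,-1],"rotation":[0,0,0]},{"claw":0,"linear":[0,0.44,-1],"rotation":[0,0,0]},{"claw":0,"linear":[0,0.44,-1],"rotation":[0,0,0]},{"claw":0,"linear":[0,0.44,-1],"rotation":[0,0,0]}])

```text
time: 1.77
position: [0.445, -0.0711, 0.2112]
tool_rot: [0.882, 1.405, -0.885]
ft_force: [0.5, -0.1, -0.2]
grip_width: 1.003
```

```bash
python3 - <<'E'
from h import *
s,a=snap('wrist','w1.png')
print(s['position'],proj('wrist',[[.5,-.1,.088],[.43,.1275,.07]],s))
E
```

```text
[ 0.44495369 -0.07112603  0.21116292] [[346.16239044 154.82570936]
 [ 51.79020608 109.30496153]]
```

>>> play_rows(targets=[{"claw":0,"linear":[0,0.4,-0.9],"rotation":[-0.079,0,0]},{"claw":0,"linear":[0,0.3,-0.95],"rotation":[-0.079,0,0]},{"claw":0,"linear":[0,0.3,-0.95],"rotation":[-0.079,0,0]},{"claw":0,"linear":[0,0.5,-0.8],"rotation":[-0.079,0,0]},{"claw":0,"linear":[0,0.6,-0.7],"rotation":[-0.079,0,0]},{"claw":0,"linear":[0,0.7,-0.6],"rotation":[-0.079,0,0]},{"claw":0,"linear":[0,0.7,-0.5],"rotation":[-0.079,0,0]},{"claw":0,"linear":[0,0,0],"rotation":[-0.05,0,0]}])

```text
time: 2.48
position: [0.4027, 0.105, 0.212]
tool_rot: [0.137, 1.588, -0.122]
ft_force: [0.4, 0.3, 0.6]
grip_width: 1.0
```

```bash
python3 - <<'E'
from h import *
s,a=snap('wrist','w2.png')
print(s['position'],R.from_rotvec(s['tool_rot']).as_matrix().round(3),s['joint_positions'],proj('wrist',[[.43,.1275,.07]],s))
w=cv2.imread('pics/w1.png'); cv2.imwrite('pics/w12.png',cv2.resize(np.vstack([w,a]),None,fx=.71,fy=.71))
E
```

```text
[0.40272147 0.10502603 0.21198487] [[-0.02   0.163  0.986]
 [ 0.011  0.987 -0.163]
 [-1.     0.008 -0.022]] [ 0.38138524 -0.16882724 -0.61002167  1.96918483 -0.11501453  1.33012336
 -0.35663219] [[311.62100013 166.17666504]]
```

View pics/w12.png

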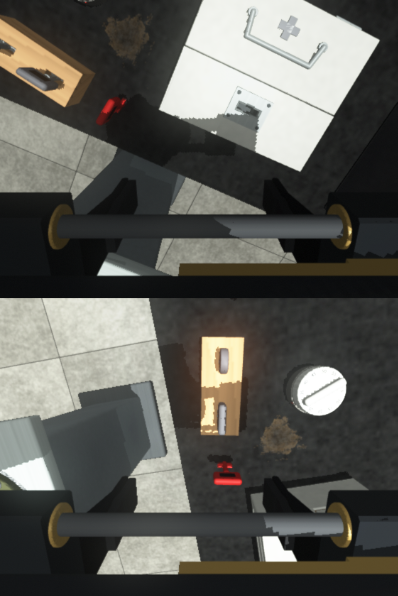

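The near views agree with the estimate: the oblong head is at about (313,169) in w2, where I predicted (312,166). The keyhole is near (346,155) in w1, partly in shadow. Next I'm enlarging both.

```bash
python3 - <<'E'
from h import *
w=cv2.imread('pics/w1.png')[110:190,300:400]; a=cv2.imread('pics/w2.png')[110:190,265:365]
T=np.hstack([cv2.resize(cv2.convertScaleAbs(x,alpha=1.5),None,fx=4,fy=4,interpolation=cv2.INTER_CUBIC) for x in(w,a)])
a2=cv2.imread('pics/w2.png')[40:120,265:365];T2=cv2.resize(a2,None,fx=4,fy=4)
cv2.imwrite('pics/c1.png',T)
E
```

```text
(no output)
```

View pics/c1.png

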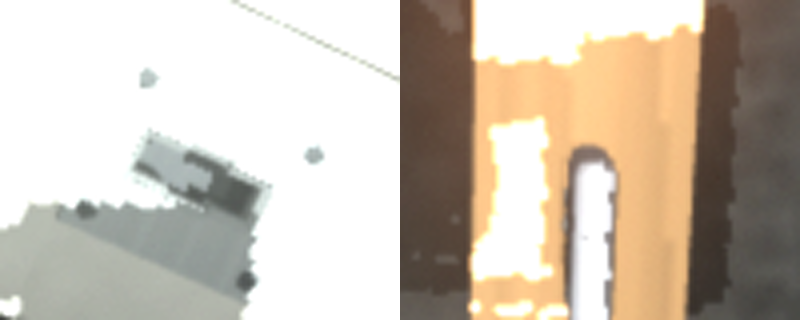

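```bash
python3 - <<'E'
from h import *
from scipy.optimize import least_squares
# w1 pose
s1=dict(position=np.array([0.44495369,-0.07112603,0.21116292]),tool_rot=None)
s1['tool_rot']=[0.882,1.405,-0.885]
scr=np.array([[148,78],[314,155],[247,282],[85,209]])/4+[300,110]
W=ray('wrist',scr,.088,s1);print(W.round(4),W.mean(0));e=np.roll(W,-1,0)-W;print(np.arctan2(e[:,1],e[:,0]),np.linalg.norm(e,axis=1))
sl=np.array([[148,130],[270,183],[258,222],[135,170]])/4+[300,110]
W=ray('wrist',sl,.088,s1);print(W.mean(0));e=np.roll(W,-1,0)-W;print(np.arctan2(e[:,1],e[:,0]),np.linalg.norm(e,axis=1))
s=get_state(); a=cv2.imread('pics/w2.png'); h=cv2.cvtColor(a,cv2.COLOR_BGR2HSV)
b=ray('wrist',[[313,168]],.085,s);print(b)
m=cv2.inRange(h,(5,50,40),(30,255,255));m[:,:270]=0;m[:,350:]=0;m[:40]=0;m[205:]=0
p=np.argwhere(m)[:,::-1];r=cv2.minAreaRect(cv2.convexHull(p.astype(np.int32)));P=cv2.boxPoints(r);W=ray('wrist',P,.04,s)
e=np.roll(W,-1,0)-W;print(P,W.round(4),W.mean(0),np.arctan2(e[:,1],e[:,0]),np.linalg.norm(e,axis=1))
k=a[140:200,300:325].astype(int);sat=k.max(2)-k.min(2);mm=((sat<45)).astype(np.uint8)
for r_ in mm[::2]:print(''.join('.#'[v] for v in r_))
E
```

```text
[[ 0.5131 -0.085   0.088 ]
 [ 0.5138 -0.1207  0.088 ]
 [ 0.4863 -0.1212  0.088 ]
 [ 0.4856 -0.0856  0.088 ]] [ 0.49966305 -0.10310004  0.088     ]
[-1.55119179 -3.12281773  1.59028171  0.02162442] [0.03572923 0.02751683 0.03565083 0.02751263]
[ 0.50100202 -0.10334328  0.088     ]
[-1.5310604  -2.93320208  1.61716671  0.16475342] [0.02616584 0.00786742 0.02649024 0.00799393]
[[0.43081498 0.12649166 0.085     ]]
[[270.  40.]
 [349.  40.]
 [349. 194.]
 [270. 194.]] [[0.4117 0.2311 0.04  ]
 [0.4768 0.2203 0.04  ]
 [0.4623 0.0884 0.04  ]
 [0.389  0.1    0.04  ]] [0.43497158 0.15992728 0.04      ] [-0.16560448 -1.68023465  2.98480003  1.39944965] [0.06604878 0.13269792 0.07426542 0.13314527]
.........................
.........................
.........................
...........##............
........#########........
.......###########.......
.......############......
.......############......
.......############......
......#############......
......#############......
......#############......
......#############......
.....##############......
......#############......
......#############......
......#############......
......#############......
......#############......
......#############......
......#############......
......############.......
......############.......
.......###########.......
.......###########.......
.......###########.......
........#########........
#########################
#########################
#########################
```

```bash
cat >> h.py <<'E'
def goal(p,yaw,n=1):
    """tool shift (units) and turn (units) to TCP p, tool down with jaw axis z at yaw"""
    s=get_state(); A=R.from_rotvec(s['tool_rot']); x=np.array([0,0,-1.]);z=np.array([np.cos(yaw),np.sin(yaw),0])
    G=R.from_matrix(np.c_[x,np.cross(z,x),z])
    d=A.inv().apply(np.array(p)-s['position'])/.025; w=(A.inv()*G).as_rotvec()/(np.pi/2)
    print('t',round(s['time'],2),'pos',np.round(s['position'],4),'lin',np.round(d,3),'rot',np.round(w,4),'F',np.round(s['ft_force'],1),'M',np.round(s['torque'],2),'w',round(s['grip_width'],3))
E
python3 -c "
from h import *
goal([.430,.1275,.052],-.17)"
```

```text
t 2.53 pos [0.4032 0.103  0.2118] lin [6.38  1.098 1.038] rot [ 0.0044 -0.0137 -0.0041] F [-0.1 -0.4 -0.7] M [-0.03 -0.06  0.02] w 0.999
```

>>> play_rows(targets=[{"claw":0,"linear":[0,0.55,0.52],"rotation":[0.004,-0.014,-0.004]},{"claw":0,"linear":[0,0.55,0.52],"rotation":[0,0,0]},{"claw":0,"linear":[1,0,0],"rotation":[0,0,0]},{"claw":0,"linear":[1,0,0],"rotation":[0,0,0]},{"claw":0,"linear":[1,0,0],"rotation":[0,0,0]},{"claw":0,"linear":[0,0,0],"rotation":[0,0,0]}])

```text
time: 3.03
position: [0.4368, 0.1233, 0.1348]
tool_rot: [0.143, 1.56, -0.146]
ft_force: [-1.3, -0.3, 0.8]
grip_width: 1.0
```

```bash
python3 -c "
from h import *
s,a=snap('wrist','w3.png')
goal([.430,.1275,.052],-.17)
print(proj('wrist',[[.430,.1275,.085],[.430,.1275,.071]]))
cv2.imwrite('pics/w3c.png',cv2.resize(a[60:420,100:460],None,fx=1.5,fy=1.5))"
```

```text
t 3.08 pos [0.4381 0.1236 0.1369] lin [ 3.394  0.097 -0.377] rot [-0.009   0.0055  0.0004] F [-0.1 -0.1  0.8] M [ 0.02 -0.07  0.01] w 0.994
[[265.00632278 228.78938162]
 [265.74383791 221.50646539]]
```

View pics/w3c.png

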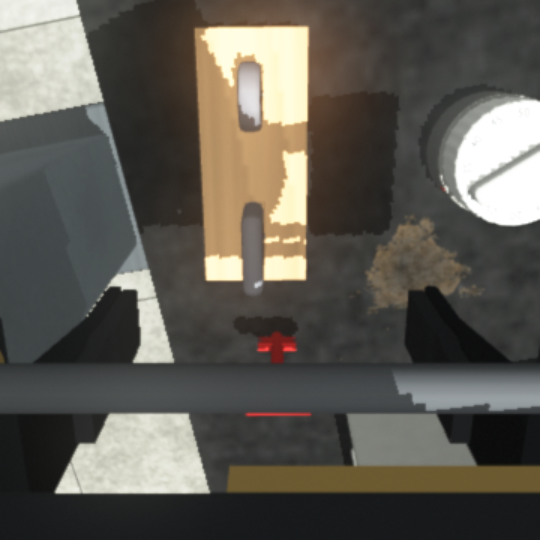

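The oblong head is centred at about (269,225), roughly 4 px (about 2 mm) to the +jaw side of my estimate. I'm shifting slightly and descending.

>>> play_rows(targets=[{"claw":0,"linear":[0.9,0.1,-0.27],"rotation":[-0.005,0.003,0]},{"claw":0,"linear":[0.9,0,0],"rotation":[0,0,0]},{"claw":0,"linear":[0.8,0,0],"rotation":[0,0,0]},{"claw":0,"linear":[0.5,0,0],"rotation":[0,0,0]},{"claw":0,"linear":[0.2,0,0],"rotation":[0,0,0]},{"claw":0,"linear":[0,0,0],"rotation":[0,0,0]}])

```text
time: 3.58
position: [0.4401, 0.1251, 0.0602]
tool_rot: [0.148, 1.55, -0.147]
ft_force: [-0.2, -0.2, 0.5]
grip_width: 1.001
```

```bash
python3 -c "
from h import *
goal([.4315,.128,.052],-.17)"
```

```text
t 3.58 pos [0.4401 0.1251 0.0602] lin [ 0.323  0.048 -0.363] rot [-0.0117  0.0101 -0.0011] F [-0.2 -0.2  0.5] M [-0.04 -0.1   0.  ] w 1.001
```

>>> play_rows(targets=[{"claw":0,"linear":[0.15,0.05,-0.36],"rotation":[-0.011,0.01,0]},{"claw":0,"linear":[0.15,0,0],"rotation":[0,0,0]},{"claw":0,"linear":[0,0,0],"rotation":[0,0,0]},{"claw":0,"linear":[0,0,0],"rotation":[0,0,0]}])

```text
time: 3.92
position: [0.4341, 0.1283, 0.0562]
tool_rot: [0.137, 1.562, -0.133]
ft_force: [-0.6, 0.1, 0.0]
grip_width: 1.001
```

```bash
python3 -c "
from h import *
goal([.4315,.128,.052],-.17)
s,a=snap('wrist','w4.png')
goal([.4315,.128,.052],-.17)
print(proj('wrist',[[.4315,.128,.085],[.4315,.128,.071]]))
print(proj('wrist',s['position']))
cv2.imwrite('pics/w4c.png',cv2.resize(a[100:420,100:460],None,fx=1.5,fy=1.5))"
```

```text
t 3.92 pos [0.4341 0.1283 0.0562] lin [ 0.166 -0.03  -0.101] rot [-0.0012  0.003  -0.002 ] F [-0.6  0.1  0. ] M [ 0.04 -0.03 -0.01] w 1.001
t 3.97 pos [0.4342 0.1283 0.0562] lin [ 0.168 -0.03  -0.106] rot [-0.0013  0.0032 -0.002 ] F [ 0.1 -0.   0.5] M [-0.03 -0.13  0.01] w 0.998
[[272.72908837 302.34397145]
 [273.29261075 285.83707911]]
[[278.90145363 269.6761224 ]]
```

View pics/w4c.png

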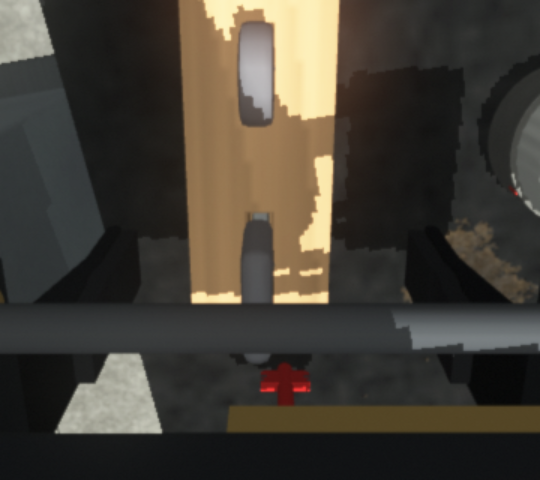

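The head is between the fingers at about (272,292), within 1–2 mm of the estimate. I'm lowering the last 4 mm and closing.

>>> play_rows(newtons=45, targets=[{"claw":0,"linear":[0.17,-0.03,-0.1],"rotation":[-0.001,0.003,-0.002]},{"claw":0,"linear":[0,0,0],"rotation":[0,0,0]},{"claw":1,"linear":[0,0,0],"rotation":[0,0,0]},{"claw":1,"linear":[0,0,0],"rotation":[0,0,0]},{"claw":1,"linear":[0,0,0],"rotation":[0,0,0]},{"claw":1,"linear":[0,0,0],"rotation":[0,0,0]},{"claw":1,"linear":[0,0,0],"rotation":[0,0,0]},{"claw":1,"linear":[0,0,0],"rotation":[0,0,0]},{"claw":1,"linear":[0,0,0],"rotation":[0,0,0]},{"claw":1,"linear":[0,0,0],"rotation":[0,0,0]}])

```text
time: 4.8
position: [0.4323, 0.1281, 0.0526]
tool_rot: [0.134, 1.565, -0.134]
ft_force: [0.1, -0.4, -0.1]
grip_width: 0.48
```

```bash
python3 -c "
from h import *
goal([.4315,.128,.052],-.17)"
```

```text
t 4.8 pos [0.4323 0.1281 0.0526] lin [ 0.024 -0.008 -0.03 ] rot [-0.0002  0.0012  0.0001] F [ 0.1 -0.4 -0.1] M [ 0.04 -0.1   0.03] w 0.48
```

>>> play_rows(newtons=45, targets=[{"claw":1,"linear":[0,0,0],"rotation":[0,0,0]},{"claw":1,"linear":[0,0,0],"rotation":[0,0,0]},{"claw":1,"linear":[0,0,0],"rotation":[0,0,0]},{"claw":1,"linear":[0,0,0],"rotation":[0,0,0]},{"claw":1,"linear":[0,0,0],"rotation":[0,0,0]},{"claw":1,"linear":[0,0,0],"rotation":[0,0,0]},{"claw":1,"linear":[0,0,0],"rotation":[0,0,0]},{"claw":1,"linear":[0,0,0],"rotation":[0,0,0]}])

```text
time: 5.47
position: [0.4307, 0.1283, 0.0525]
tool_rot: [0.133, 1.568, -0.134]
ft_force: [-1.3, 0.1, 0.9]
grip_width: 0.101
```

```bash
python3 -c "
from h import *
goal([.4315,.128,.052],-.17)"
```

```text
t 5.47 pos [0.4307 0.1283 0.0525] lin [ 0.02  -0.006  0.033] rot [-0.0001 -0.0008  0.0007] F [-1.3  0.1  0.9] M [-0.04  0.12 -0.  ] w 0.101
```

The opening is about 9 mm, so the head is gripped. I'm lifting.

>>> play_rows(targets=[{"claw":1,"linear":[0,0,0],"rotation":[0,0,0]},{"claw":1,"linear":[-0.3,0,0],"rotation":[0,0,0]},{"claw":1,"linear":[-0.5,0,0],"rotation":[0,0,0]},{"claw":1,"linear":[-0.8,0,0],"rotation":[0,0,0]},{"claw":1,"linear":[-0.8,0,0],"rotation":[0,0,0]},{"claw":1,"linear":[-0.8,0,0],"rotation":[0,0,0]},{"claw":1,"linear":[-0.8,0,0],"rotation":[0,0,0]},{"claw":1,"linear":[-0.8,0,0],"rotation":[0,0,0]},{"claw":1,"linear":[-0.8,0,0],"rotation":[0,0,0]},{"claw":1,"linear":[0,0,0],"rotation":[0,0,0]}])

```text
time: 6.3
position: [0.4319, 0.1282, 0.2013]
tool_rot: [0.133, 1.564, -0.132]
ft_force: [1.6, 0.4, -1.0]
grip_width: 0.1
```

```bash
python3 -c "
from h import *
goal([.46,-.06,.17],0.02)
s,a=snap('scene','s2.png')
cv2.imwrite('pics/s2c.png',cv2.resize(a[140:340,260:440],None,fx=3,fy=3))"
```

```text
t 6.3 pos [0.4319 0.1282 0.2013] lin [ 1.254 -7.235  2.365] rot [-0.1199  0.002  -0.0005] F [ 1.6  0.4 -1. ] M [ 0.03 -0.17  0.01] w 0.1
```

View pics/s2c.png

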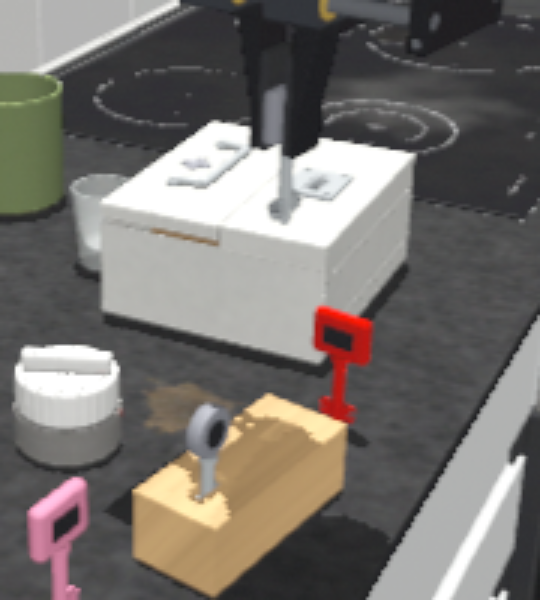

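The oblong key is out, the round key is still in the block, and the key hangs close to vertical with its tip near scene pixel (354,210). I'm carrying it above the keyhole.

>>> play_rows(targets=[{"claw":1,"linear":[0,-0.6,0.2],"rotation":[-0.013,0,0]},{"claw":1,"linear":[0,-1,0.4],"rotation":[-0.013,0,0]},{"claw":1,"linear":[0,-1,0.4],"rotation":[-0.013,0,0]},{"claw":1,"linear":[0,-1,0.4],"rotation":[-0.013,0,0]},{"claw":1,"linear":[0,-1,0.4],"rotation":[-0.013,0,0]},{"claw":1,"linear":[0,-1,0.4],"rotation":[-0.013,0,0]},{"claw":1,"linear":[0,-1,0.4],"rotation":[-0.013,0,0]},{"claw":1,"linear":[0,-1,0.4],"rotation":[-0.013,0,0]},{"claw":1,"linear":[0,-1,0.4],"rotation":[-0.013,0,0]},{"claw":1,"linear":[0,0,0],"rotation":[0,0,0]}])

```text
time: 7.18
position: [0.4974, -0.1009, 0.1913]
tool_rot: [-0.027, 1.577, 0.025]
ft_force: [-1.1, -0.9, 0.1]
grip_width: 0.1
```

```bash
python3 -c "
from h import *
goal([.4997,-.1031,.152],0.02)
c=calibration('scene');A=cv2.Rodrigues(c['rvec'])[0];print('cam',-A.T@c['tvec'])"
```

```text
t 7.18 pos [ 0.4974 -0.1009  0.1913] lin [ 1.571 -0.09   0.098] rot [ 0.0083 -0.0041  0.0006] F [-1.1 -0.9  0.1] M [-0.05 -0.07 -0.02] w 0.1
cam [0.19461699 0.71640291 0.43852553]
```

>>> play_rows(targets=[{"claw":1,"linear":[0.6,-0.09,0.1],"rotation":[0.008,-0.004,0]},{"claw":1,"linear":[0.6,0,0],"rotation":[0,0,0]},{"claw":1,"linear":[0.5,0,0],"rotation":[0,0,0]},{"claw":1,"linear":[0.2,0,0],"rotation":[0,0,0]},{"claw":1,"linear":[0,0,0],"rotation":[0,0,0]},{"claw":1,"linear":[0,0,0],"rotation":[0,0,0]}])

```text
time: 7.68
position: [0.497, -0.1043, 0.1365]
tool_rot: [-0.01, 1.578, 0.014]
ft_force: [0.2, 0.4, -0.2]
grip_width: 0.098
```

```bash
python3 -c "
from h import *
goal([.4997,-.1031,.141],0.02)
s,a=snap('scene','s3.png');s,b=snap('wrist','w5.png')
T=R.from_rotvec(s['tool_rot']);tip=s['position']+T.apply([.041,0,0])
q=proj('scene',[tip,[.4997,-.1031,.088]]);r=proj('wrist',[tip,[.4997,-.1031,.088]],s);print(q,r)
x,y=q[1].astype(int);u,v=r[1].astype(int);print(x,y,u,v)
A=cv2.resize(a[y-60:y+40,x-50:x+50],(400,400),interpolation=2);B=cv2.resize(b[v-50:v+50,u-50:u+50],(400,400),interpolation=2)
cv2.imwrite('pics/c3.png',np.hstack([A,B]))"
```

```text
t 7.68 pos [ 0.497  -0.1043  0.1365] lin [-0.183  0.048  0.106] rot [-0.0032 -0.0047 -0.0018] F [ 0.2  0.4 -0.2] M [ 0.01 -0.07 -0.06] w 0.098
[[367.91242646 196.89922468]
 [366.14566042 200.31335546]] [[279.82629788 238.55739601]
 [284.77703868 232.4973824 ]]
366 200 284 232
```

View pics/c3.png

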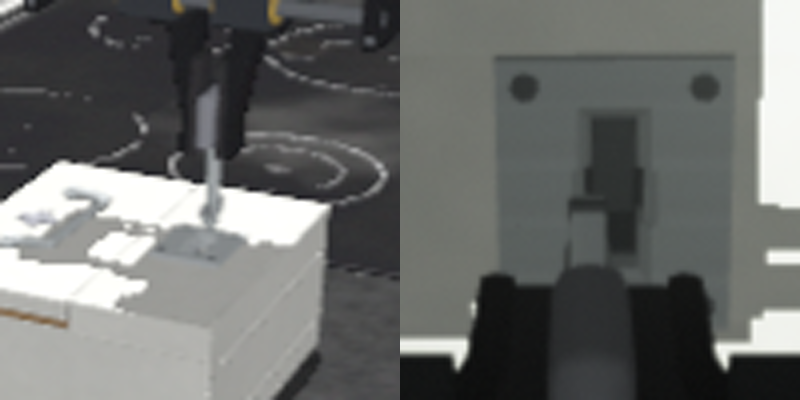

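The wrist crop shows the bore and slot clearly: the slot is centred at column about 287.3 and the bore at row about 229.6. The key's bit is at column about 280.5, with its far end at rows 231–234.5. So the key needs to go about 4 mm further along tool z; next I'll work out tool y.

```bash
python3 -c "
from h import *
s=get_state();T=R.from_rotvec(s['tool_rot']);p=s['position']
def t2w(q):return p+T.apply(q)
W=ray('wrist',[[287.3,229.6],[287.6,182+87/4+ (0)],[280.5,231.3]],[.088,.088,p[2]-.026],s)
print('hole tool',T.inv().apply(W-p).round(4), W.round(4))
print(proj('wrist',t2w([[.026,.011,.0006],[.036,.011,.0006],[.026,-.011,.0006],[.026,.0035,.0006],[.041,0,.0006]]),s))
# scene: tip / bit points in plane tool z=.0006
print(proj('scene',t2w([[.041,0,.0006],[.036,.011,.0006],[.026,.011,.0006],[.036,-.011,.0006],[.026,-.011,.0006],[0.016,0,.0006]])).round(1))
print(proj('scene',[W[0]]))
"
python3 - <<'E'
import cv2,numpy as np
a=cv2.imread('pics/s3.png');b=cv2.imread('pics/w5.png')
A=cv2.resize(a[165:215,345:395],(400,400),interpolation=cv2.INTER_CUBIC);B=cv2.resize(b[205:255,260:310],(400,400),interpolation=cv2.INTER_CUBIC)
B=cv2.convertScaleAbs(B,alpha=1.5)
cv2.imwrite('pics/c4.png',np.hstack([A,B]))
E
```

```text
hole tool [[0.0491 0.0027 0.0046]
 [0.0492 0.0192 0.0047]
 [0.026  0.0102 0.0004]] [[ 0.5018 -0.1015  0.088 ]
 [ 0.5016 -0.085   0.088 ]
 [ 0.4977 -0.0942  0.1112]]
[[280.78109565 229.89826232]
 [280.81980335 223.88561139]
 [280.77236976 266.45433437]
 [280.77805836 242.62260665]
 [280.83288331 238.55830542]]
[[367.4 196.5]
 [365.6 196. ]
 [365.8 191.3]
 [369.5 192.5]
 [369.7 187.9]
 [368.  184.9]]
[[364.89041062 200.38806781]]
```

View pics/c4.png

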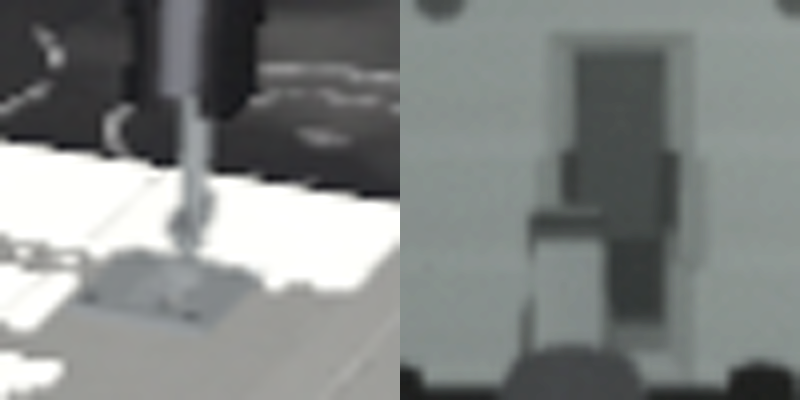

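The right panel gives the keyhole centre at about (287.5,229) and the bit's end face at rows 231.5–234.7. That suggests the tip sits a few mm toward -y with the key slightly tilted in its own plane. To measure the tilt, I'm turning the key broadside to the scene camera.

>>> play_rows(targets=[{"claw":1,"linear":[-1,0,0],"rotation":[0.079,0,0]},{"claw":1,"linear":[0,0,0],"rotation":[0.079,0,0]},{"claw":1,"linear":[0,0,0],"rotation":[0.079,0,0]},{"claw":1,"linear":[0,0,0],"rotation":[0.079,0,0]},{"claw":1,"linear":[0,0,0],"rotation":[0.079,0,0]},{"claw":1,"linear":[0,0,0],"rotation":[0.079,0,0]},{"claw":1,"linear":[0,0,0],"rotation":[0.079,0,0]},{"claw":1,"linear":[0,0,0],"rotation":[0.079,0,0]},{"claw":1,"linear":[0,0,0],"rotation":[0.079,0,0]},{"claw":1,"linear":[0,0,0],"rotation":[0.079,0,0]}])

```text
time: 8.62
position: [0.5032, -0.1032, 0.1733]
tool_rot: [0.963, 1.339, -0.957]
ft_force: [0.3, 0.1, 0.3]
grip_width: 0.096
```

```bash
python3 -c "
from h import *
goal([.5018,-.1015,.141],0.02)
s,a=snap('scene','s4.png')
T=R.from_rotvec(s['tool_rot']);print(s['position'],T.as_matrix()[:,2])
P=s['position']+T.apply([[.041,0,0],[.036,.011,0],[.026,.011,0],[.036,-.011,0],[.026,-.011,0],[0,0,0],[-.0187,0,0],[-.0187,.018,0],[-.0187,-.018,0]])
q=proj('scene',P);print(q.round(1))
x,y=q[0].astype(int);print(x,y)
cv2.imwrite('pics/c5.png',cv2.resize(a[y-50:y+10,x-35:x+35],None,fx=10,fy=10,interpolation=2))"
```

```text
t 8.62 pos [ 0.5032 -0.1032  0.1733] lin [ 1.29  -0.042 -0.087] rot [-0.8016  0.0059 -0.0024] F [0.3 0.1 0.3] M [-0.03 -0.02 -0.02] w 0.096
[ 0.50320425 -0.10315623  0.17325676] [ 0.32563468 -0.94548251  0.00498764]
[[365.5 179.3]
 [360.  176.6]
 [360.3 171.9]
 [371.2 177.3]
 [371.6 172.5]
 [366.7 159.6]
 [367.3 150.3]
 [357.9 149.9]
 [376.7 150.7]]
365 179
```

View pics/c5.png

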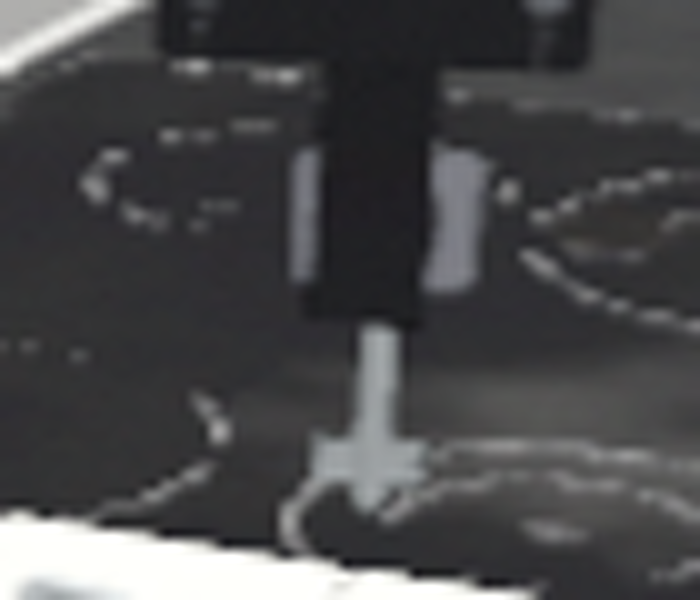

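The broadside view shows the stem nearly vertical, from (381,325) to (371,505) in the crop. The key sits about 2–4 mm toward tool -y in the fingers. With the wrist view, the TCP should stand at about (0.501, -0.0975) for the tip to be over the bore. I'm turning back.

>>> play_rows(targets=[{"claw":1,"linear":[0,0,0],"rotation":[-0.079,0,0]},{"claw":1,"linear":[0,0,0],"rotation":[-0.079,0,0]},{"claw":1,"linear":[0,0,0],"rotation":[-0.079,0,0]},{"claw":1,"linear":[0,0,0],"rotation":[-0.079,0,0]},{"claw":1,"linear":[0,0,0],"rotation":[-0.079,0,0]},{"claw":1,"linear":[0,0,0],"rotation":[-0.079,0,0]},{"claw":1,"linear":[0,0,0],"rotation":[-0.079,0,0]},{"claw":1,"linear":[0,0,0],"rotation":[-0.079,0,0]},{"claw":1,"linear":[0,0,0],"rotation":[-0.079,0,0]},{"claw":1,"linear":[0,0,0],"rotation":[-0.079,0,0]}])

```text
time: 9.5
position: [0.5078, -0.1019, 0.1819]
tool_rot: [-0.016, 1.548, 0.006]
ft_force: [0.6, -0.1, -0.5]
grip_width: 0.099
```

```bash
python3 -c "
from h import *
goal([.5011,-.0975,.132],0.02)"
```

```text
t 9.5 pos [ 0.5078 -0.1019  0.1819] lin [ 1.987  0.194 -0.309] rot [-0.004   0.0142  0.0043] F [ 0.6 -0.1 -0.5] M [ 0.06 -0.06 -0.  ] w 0.099
```

>>> play_rows(targets=[{"claw":1,"linear":[0.6,0.19,-0.31],"rotation":[-0.003,0.014,0.004]},{"claw":1,"linear":[0.6,0,0],"rotation":[0,0,0]},{"claw":1,"linear":[0.4,0,0],"rotation":[0,0,0]},{"claw":1,"linear":[0,0,0],"rotation":[0,0,0]}])

```text
time: 9.83
position: [0.5004, -0.0963, 0.1408]
tool_rot: [-0.019, 1.569, 0.017]
ft_force: [-1.0, 0.0, -0.7]
grip_width: 0.097
```

```bash
python3 -c "
from h import *
goal([.5011,-.0975,.132],0.02)"
```

```text
t 9.83 pos [ 0.5004 -0.0963  0.1408] lin [ 0.353 -0.049  0.027] rot [0.0018 0.0008 0.0006] F [-1.   0.  -0.7] M [ 0.01 -0.08  0.01] w 0.097
```

>>> play_rows(targets=[{"claw":1,"linear":[0.2,-0.05,0.03],"rotation":[0,0,0]},{"claw":1,"linear":[0,0,0],"rotation":[0,0,0]}])

```text
time: 10.0
position: [0.5004, -0.0971, 0.1345]
tool_rot: [-0.018, 1.572, 0.017]
ft_force: [-0.5, 0.4, -1.9]
grip_width: 0.097
```

```bash
python3 -c "
from h import *
goal([.5011,-.0975,.132],0.02)
s,a=snap('wrist','w6.png');g=cv2.cvtColor(a,cv2.COLOR_BGR2GRAY)
print('col',list(range(264,300)))
for r in range(200,256):print(r,*['%3d'%v for v in g[r,264:300]])"
```

```text
t 10.0 pos [ 0.5004 -0.0971  0.1345] lin [ 0.101 -0.017  0.028] rot [ 0.0013 -0.0006  0.0002] F [-0.5  0.4 -1.9] M [-0.03 -0.07  0.03] w 0.097
col [264, 265, 266, 267, 268, 269, 270, 271, 272, 273, 274, 275, 276, 277, 278, 279, 280, 281, 282, 283, 284, 285, 286, 287, 288, 289, 290, 291, 292, 293, 294, 295, 296, 297, 298, 299]
200 118 119 119 120 120 121 120 120 121 122 121 122 120 122 121 121 121 121 122 122 121 120 121 121 121 122 121 122 121 121 121 120 121 121 120 121
201 118 120 119 119 119 121 120 121 121 122 122 121 122 121 121 120 121 121 121 122 121 120 122 122 122 121 122 121 121 120 120 121 121 121 121 121
202 118 119 119 119 118 120 120 120 120 121 121 122 122 121 121 121 122 121 121 122 122 121 122 122 121 121 121 121 122 121 121 121 121 122 122 121
203 118 119 119 119 119 120 121 121 121 121 120 121 121 120 121 121 121 122 121 122 122 121 121 122 122 123 122 121 121 121 122 122 121 121 122 121
204 118 119 119 119 119 121 120 120 121 121 121 120 121 121 120 120 120 121 121 121 122 122 122 122 122 122 122 121 121 121 122 122 122 122 122 121
205 118 119 118 119 119 120 120 
[... 6815 characters left out ...]
  66  49  47  48  47  47  48  48  48  48  49  48  47  47  48  49  60  82  93  96  96  96  96  96  97  97  96
252  86  86  86  86  85  85  85  84  76  55  48  47  47  48  48  49  49  48  48  48  48  48  48  47  48  53  72  86  87  87  88  87  87  87  88  87
253  52  52  52  51  51  52  51  52  53  47  46  46  46  48  48  49  49  48  48  48  48  47  47  47  47  51  59  53  52  53  52  54  52  53  53  55
254  27  27  27  27  27  28  27  31  40  45  46  47  47  47  48  48  49  49  48  48  48  48  47  46  47  47  43  31  28  27  27  27  29  27  28  29
255  22  23  24  23  22  23  24  29  41  45  46  46  48  48  47  48  48  48  48  48  48  47  47  48  47  46  42  30  25  25  24  24  25  24  25  25
```

```bash
python3 -c "
from h import *
c=calibration('wrist');print(c['hand_eye'].round(4),c['cy'],c['fy'])
M=np.array(c['hand_eye'])
def f(q):
    r=np.linalg.inv(M)@np.r_[q,1];return c['cx']+c['fx']*r[0]/r[2],c['cy']+c['fy']*r[1]/r[2]
for q in([.026,.011,.0006],[.036,.011,.0006],[.0465,-.0039,.001],[.0465,-.0055,.001]):print(q,f(q))
s=get_state();print(s['position'],s['tool_rot'])
T=R.from_rotvec(s['tool_rot']);print(proj('wrist',s['position']+T.apply([.026,.011,.0006]),s))
W=ray('wrist',[[281.1,243.1],[280.6,234.6],[280.6,229.8]],[.088,s['position'][2]-.026,s['position'][2]-.036],s);print(T.inv().apply(W-s['position']))
"
```

```text
[[ 7.000e-04 -2.940e-01  9.558e-01 -1.625e-01]
 [ 7.000e-04 -9.558e-01 -2.940e-01  8.020e-02]
 [ 1.000e+00  9.000e-04 -5.000e-04  1.000e-03]
 [ 0.000e+00  0.000e+00  0.000e+00  1.000e+00]] 210.2959475895781 365.938404762681
[0.026, 0.011, 0.0006] (np.float64(280.7860362612798), np.float64(229.89273685665316))
[0.036, 0.011, 0.0006] (np.float64(280.8245276000997), np.float64(223.88019323104393))
[0.0465, -0.0039, 0.001] (np.float64(281.50618509258925), np.float64(241.18838685402233))
[0.0465, -0.0055, 0.001] (np.float64(281.50407474711824), np.float64(243.6111142552901))
[ 0.50089775 -0.09697461  0.13524078] [-0.01775352  1.57062808  0.01711024]
[[280.78603626 229.89273686]]
[[ 0.0472431  -0.00546572  0.00075051]
 [ 0.02599666  0.00824587  0.00049828]
 [ 0.03599701  0.00738568  0.0004714 ]]
```

At this range the slot centre is at about (281.1,243.1) and the bit's end edges are at rows 229.8–234.6. The lateral offset is about 0.3 mm in z, and y needs about -1.8 mm. I'm correcting that and easing down while watching the force.

>>> play_rows(targets=[{"claw":1,"linear":[0.05,-0.07,0.01],"rotation":[0,0,0]},{"claw":1,"linear":[0.1,0,0],"rotation":[0,0,0]},{"claw":1,"linear":[0.1,0,0],"rotation":[0,0,0]},{"claw":1,"linear":[0.1,0,0],"rotation":[0,0,0]},{"claw":1,"linear":[0.1,0,0],"rotation":[0,0,0]}])

```text
time: 10.47
position: [0.5027, -0.0994, 0.1253]
tool_rot: [-0.018, 1.567, 0.015]
ft_force: [-1.8, -0.5, 1.3]
grip_width: 0.099
```

```bash
python3 -c "
from h import *
goal([.5011,-.0989,.129],0.02)"
```

```text
t 10.47 pos [ 0.5027 -0.0994  0.1253] lin [-0.147  0.022 -0.063] rot [0.0006 0.0021 0.001 ] F [-1.8 -0.5  1.3] M [ 0.01  0.71 -0.  ] w 0.099
```

The tip is about 4 mm into the hole with a light side force from +x. I'm continuing with a small correction.

>>> play_rows(targets=[{"claw":1,"linear":[0.1,0,-0.04],"rotation":[0,0,0]},{"claw":1,"linear":[0.15,0,0],"rotation":[0,0,0]},{"claw":1,"linear":[0.15,0,0],"rotation":[0,0,0]}])

```text
time: 10.72
position: [0.5017, -0.0995, 0.1147]
tool_rot: [-0.018, 1.567, 0.015]
ft_force: [-0.8, 0.5, 0.3]
grip_width: 0.101
```

```bash
python3 -c "
from h import *
goal([.5011,-.0989,.101],0.02)"
```

```text
t 10.72 pos [ 0.5017 -0.0995  0.1147] lin [ 0.548  0.027 -0.024] rot [0.0005 0.0023 0.0012] F [-0.8  0.5  0.3] M [-0.06 -0.03  0.03] w 0.101
```

The tip is about 14 mm in with almost no force. Now I'm pushing through the sticky pins with small rocking.

>>> play_rows(targets=[{"claw":1,"linear":[0.15,0,0],"rotation":[0,0,0]},{"claw":1,"linear":[0.2,0,0],"rotation":[0,0,0.015]},{"claw":1,"linear":[0.3,0,0],"rotation":[0,0,-0.03]},{"claw":1,"linear":[0.3,0,0],"rotation":[0,0,0.03]},{"claw":1,"linear":[0.3,0,0],"rotation":[0,0,-0.015]}])

```text
time: 11.13
position: [0.5032, -0.0994, 0.0969]
tool_rot: [-0.018, 1.568, 0.011]
ft_force: [-22.8, -0.8, 58.7]
grip_width: 0.101
```

```bash
python3 -c "
from h import *
goal([.5011,-.0989,.101],0.02)"
```

```text
t 11.13 pos [ 0.5032 -0.0994  0.0969] lin [-0.166  0.021 -0.085] rot [-0.0007  0.0016  0.0028] F [-22.8  -0.8  58.7] M [-0.25  5.6  -0.14] w 0.101
```

I read 59 N up at TCP z = 0.097, which fits bottoming on the floor with a slight slip in the fingers. I'm easing off the push and the side load.

>>> play_rows(targets=[{"claw":1,"linear":[0,0,-0.06],"rotation":[0,0,0]},{"claw":1,"linear":[0,0,0],"rotation":[0,0,0]}])

```text
time: 11.3
position: [0.5011, -0.099, 0.0992]
tool_rot: [-0.021, 1.569, 0.01]
ft_force: [0.7, -1.5, -4.6]
grip_width: 0.102
```

```bash
python3 -c "
from h import *
goal([.5011,-.0989,.101],0.02)
s,a=snap('scene','s5.png');q=proj('scene',[[.5018,-.1,.088],[.5018,-.1,.12]]);print(q)
x,y=q[0].astype(int)
cv2.imwrite('pics/c6.png',cv2.resize(a[y-50:y+20,x-40:x+40],None,fx=8,fy=8,interpolation=2))
s,a=snap('wrist','w7.png')"
```

```text
t 11.3 pos [ 0.5011 -0.099   0.0992] lin [-0.074  0.005  0.001] rot [-0.0001  0.0008  0.0043] F [ 0.7 -1.5 -4.6] M [-0.31 -0.33  0.06] w 0.102
[[364.59190606 200.63640928]
 [365.38766278 185.76122368]]
```

>>> play_rows(targets=[{"claw":1,"linear":[0.1,0,0],"rotation":[0,0,0]},{"claw":1,"linear":[0.1,0,0],"rotation":[0,0,0]},{"claw":1,"linear":[0.1,0,0],"rotation":[0,0,0]}])

```text
time: 11.65
position: [0.5023, -0.0991, 0.0977]
tool_rot: [-0.021, 1.57, 0.009]
ft_force: [-9.6, 2.1, 24.0]
grip_width: 0.1
```

```bash
python3 -c "
from h import *
goal([.5011,-.0989,.101],0.02)"
```

```text
t 11.65 pos [ 0.5023 -0.0991  0.0977] lin [-0.133  0.008 -0.047] rot [-0.0005  0.0004  0.0051] F [-9.6  2.1 24. ] M [ 0.33  2.46 -0.05] w 0.1
```

The floor is solid at z = 0.0977 with 24 N, so the key is home. Now I'm turning clockwise about the key's axis, which is about 3.4 mm off the TCP in tool y, with a light down push.

>>> play_rows(targets=[{"claw":1,"linear":[0.03,0,-0.03],"rotation":[0,0,0]},{"claw":1,"linear":[0.04,0,0.015],"rotation":[0.07,0,0]},{"claw":1,"linear":[0.04,0,0.015],"rotation":[0.07,0,0]},{"claw":1,"linear":[0.04,0,0.015],"rotation":[0.07,0,0]},{"claw":1,"linear":[0.04,0,0.015],"rotation":[0.07,0,0]}])

```text
time: 12.07
position: [0.5028, -0.0996, 0.0981]
tool_rot: [0.335, 1.544, -0.351]
ft_force: [-5.1, -0.0, 13.4]
grip_width: 0.102
```

```bash
python3 -c "
from h import *
goal([.5011,-.0989,.098],-1.53)"
```

```text
t 12.07 pos [ 0.5028 -0.0996  0.0981] lin [ 0.002 -0.002 -0.075] rot [0.6955 0.0044 0.0047] F [-5.1 -0.  13.4] M [0.03 1.48 0.08] w 0.102
```

>>> play_rows(targets=[{"claw":1,"linear":[0.03,0,0.012],"rotation":[0.07,0,0]},{"claw":1,"linear":[0.03,0,0.012],"rotation":[0.07,0,0]},{"claw":1,"linear":[0.03,0,0.012],"rotation":[0.07,0,0]},{"claw":1,"linear":[0.03,0,0.012],"rotation":[0.07,0,0]},{"claw":1,"linear":[0.03,0,0.012],"rotation":[0.07,0,0]}])

```text
time: 12.48
position: [0.5034, -0.1009, 0.0981]
tool_rot: [0.781, 1.423, -0.801]
ft_force: [-4.6, 0.7, 11.1]
grip_width: 0.1
```

```bash
python3 -c "
from h import *
goal([.5045,-.1024,.098],-1.55)"
```

```text
t 12.48 pos [ 0.5034 -0.1009  0.0981] lin [0.004 0.006 0.076] rot [0.3407 0.0052 0.006 ] F [-4.6  0.7 11.1] M [0.07 1.26 0.08] w 0.1
```

>>> play_rows(targets=[{"claw":1,"linear":[0.03,0,0.015],"rotation":[0.07,0,0]},{"claw":1,"linear":[0.03,0,0.015],"rotation":[0.07,0,0]},{"claw":1,"linear":[0.03,0,0.015],"rotation":[0.07,0,0]},{"claw":1,"linear":[0.03,0,0.015],"rotation":[0.07,0,0]},{"claw":1,"linear":[0.03,0,0.01],"rotation":[0.07,0,0]},{"claw":1,"linear":[0.03,0,0],"rotation":[0.02,0,0]},{"claw":1,"linear":[0.03,0,0],"rotation":[0.01,0,0]}])

```text
time: 13.07
position: [0.5032, -0.1023, 0.0981]
tool_rot: [1.249, 1.174, -1.278]
ft_force: [-4.6, 0.8, 9.9]
grip_width: 0.099
```

```bash
python3 -c "
from h import *
goal([.5045,-.1024,.098],-1.58)
s,a=snap('scene','s6.png');b=cv2.imread('pics/s5.png')
A=[cv2.resize(i[150:250,290:410],None,fx=3.3,fy=3.3,interpolation=2) for i in(b,a)]
cv2.imwrite('pics/c7.png',np.hstack(A));s,a=snap('wrist','w8.png')"
```

```text
t 13.07 pos [ 0.5032 -0.1023  0.0981] lin [0.003 0.052 0.001] rot [-0.0414  0.0072  0.0078] F [-4.6  0.8  9.9] M [0.17 1.23 0.1 ] w 0.099
```

View pics/c7.png

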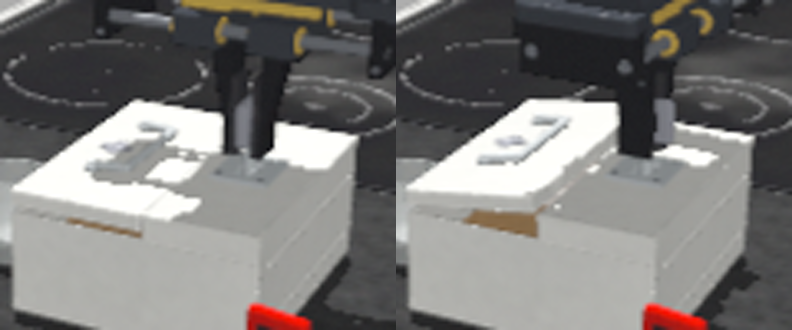

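The lid's front edge is clearly up compared with before (left panel shut, right panel ajar), and the wrist moment of about 0.1 N m matches the spring. I'm checking that the hold is stable, then handing in.

>>> play_rows(targets=[{"claw":1,"linear":[0.03,0,0],"rotation":[0,0,0]},{"claw":1,"linear":[0.03,0,0],"rotation":[0,0,0]},{"claw":1,"linear":[0.03,0,0],"rotation":[0,0,0]},{"claw":1,"linear":[0.03,0,0],"rotation":[0,0,0]}])

```text
time: 13.5
position: [0.5033, -0.1023, 0.0981]
tool_rot: [1.247, 1.176, -1.278]
ft_force: [-3.6, 1.0, 9.6]
grip_width: 0.103
```

```bash
python3 -c "
from h import *
goal([.5045,-.1024,.098],-1.58)
a=get_image('scene');b=cv2.imread('pics/s6.png');print(np.abs(a.astype(int)-b)[190:260,290:380].mean())
s=get_state()
z=R.from_rotvec(s['tool_rot']).as_matrix()[:,2];yaw=np.arctan2(z[1],z[0]);print(yaw)
if yaw<-1.5 and .05<s['grip_width']<.15: close_job();print('closed')"
```

```text
t 13.5 pos [ 0.5033 -0.1023  0.0981] lin [ 0.002  0.049 -0.   ] rot [-0.04    0.0074  0.0092] F [-3.6  1.   9.6] M [0.14 1.21 0.09] w 0.103
0.4516931216931217
-1.6427570508424199
the job is handed in; nothing more can be done
closed
```

I took the oblong key out of the block, pushed it home in the lock and turned it about 95° clockwise. I handed the job in at about 13.5 s, still gripping the key, with the lid ajar.

**Last checks:**
- **Turn:** the jaws had turned from about +0.02 to -1.64 rad. The wrist moment was about 0.09–0.1 N m, which matches the lock's spring at a quarter turn.
- **Hold:** the grip opening was 9 mm, set to 45 N, with about 10 N of steady down push. Nothing drifted over the last rows.
- **Lid:** the scene camera shows the front edge clearly raised compared with before, and the picture did not change before hand-in.
- **Other items:** the round-headed key was still in its slot in the picture taken after the lift, and I saw no contact with the glass, egg timer or tea box.

**What did not quite agree:**
- **Hard push:** the first push home peaked at about 59 N on the lock's floor. The key seems to have slipped 2–4 mm up in the fingers, so I judged it fully home from the solid stop and from the core turning, not from a direct depth reading.
- **Key lean:** the cameras gave between 0 and about 5° of lean for the key in the hand before it went in, against a limit of about 8.6°. I did not measure it again in the lock.

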